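Stand the bisque saucer up in the drying rack

ROBOT

A 6-joint arm with a two-finger parallel gripper is mounted at the origin on the work surface. World frame = base frame: x ahead of the robot, y to its left, z up, the work surface at z = 0. Lengths are in mm, angles in rad, forces in N, time in s.
With the tool pointing down it reaches from about 250 to 775 mm from the base axis. Payload 8.9 kg.
Tool frame: the origin (TCP) lies at the very end of the fingers, on their centre line; the grasp point (between the pads) lies 19 mm behind it; z points along the fingers, y is the line along which they close (so a half turn about z gives the same grasp; the last joint's range is limited). The gripper opens to 85 mm and grips with 20 to 120 N. Pads are 22 mm wide; open, the fingers measure 114 mm over their backs; the gripper's body (76 mm by 85 mm) begins 54 mm behind the grasp point. The pads swing forward as they close: fully open they stand 13 mm farther back than shut.
Start: joints at [-0.139, 0.291, -0.153, 1.127, 0, 1.431], TCP at [524.999, 0.004, 231.305] pointing down, gripper open.
Joint ranges: [-2.52, 2.52], [-0.91, 1.74], [-1.3, 1.37], [-1.96, 2.02], [-1.52, 1.47], [-3.14, 3.14]. Speed limits (rad/s): [2.22, 2.22, 2.79, 3.14, 3.14, 3.14].

INTERFACE

Orientations are given as a rotation vector (axis times angle).
In Python, from rig import env, vision gives the robot as it stands.
- The arm moves only by the tool arm_command, never from a script. Its argument "targets" is a list of rows, each an object with "offset": the shift along the tool's x, y, z each as a share of 100 mm, from -1 to 1, a list of three; "rotation": the turn, a rotation vector about the tool's x, y, z each as a share of 30 degrees, from -1 to 1, a list of three; "hand": the opening, from -1 (shut) to 1 (fully open). A call has 1 to 8 rows; each row shifts and turns the commanded pose from where the row before left it, along the tool's axes as they then stand; what a row does not reach is not made up. A row lasts 1/8 s, in which the tool goes at most 62.5 mm and 10.7 degrees, less where a joint would pass 70% of its speed; a pose out of reach is approached as far as the arm can. A call with a number of a shift or a turn outside -1 to 1 is refused whole. A call with a gripper value outside its range is refused whole. The fingers move at their own pace and stop on an object; the grip force is fixed at half the most. Time passes only in rows, so rows that do not move let the fingers close. It gives the time, the measured TCP pose, the force, the opening and the grip force at its end, in the units of the state.
- env.read_state(): the state, without advancing time (a new reading comes with each control period).
- vision.snapshot(name): name is "scene" or "side" or "wrist"; returns a dict with "color" (480x640x3 uint8, red, green, blue), "depth" (480x640 float32, mm along the optical axis (not along the pixel's ray), 0 where there is no reading), "fx", "fy", "cx", "cy" (pixels), "world_from_camera" (4x4, takes a point from camera to world coordinates). Camera axes: x right, y up, looking along -z (the intrinsics and any distortion apply to the point x, -y, -z); pixel columns grow to the right and rows downward; lengths in mm; the calibration is good to about 2 mm. A picture is of the moment at which its call begins.
- env.finish_job(): hands the job in; it is judged then, once.
Trained networks look in the newest picture that a camera, given by its name, has taken for a name from the list of things; names that differ only in an ending like _2 or _b are one class to them, and where a whole thing is asked for, a point or a joint stands for the part that bears it (a point fixed in the world has none). Each returns a list of dicts, best first, with "conf" (0 to 1); they miss things now and then, are a little off and sometimes report something else, mostly with a low value. They report only what shows in the picture. A call takes as long as a camera call. They do not tell look-alikes from the thing itself.
- vision.masks_of(camera, query): "mask" (480x640 bool, what is visible of it) and "point" ([column, row] in pixels, amid what is visible of it).
The state is a dict: "clock": time; "joints": joint angles; "qvel": joint speeds; "tau": joint torques, N m; "ee_pos": TCP position; "eef_rot": TCP orientation; "wrist_force": force on the tool from outside, world axes, zero at the start; "wrist_torque": the same for the moment, N m; "gripper_width": finger opening in mm; "gripper_force": force on a finger pad.
Only numpy, scipy, OpenCV 4.12 (cv2) and the standard library are available. Lean on these libraries where they do the work, as an engineer would, in place of code of your own. Each camera call takes 0.05 s, during which the arm holds its last target. There are 200 camera calls.

TASK

The unglazed saucer lies flat on the front board of the wooden drying rack. Tip it up on its edge so that it leans back on the rear tines, then roll it along the rack into the end that has front tines, until it is fully home against the rack's end wall, standing upright between the front and rear tines, and leave it there. Bisque is fragile: push it gently (low on its rim, so that it does not wedge), keep its edge down on the rack instead of lifting it out, and do not disturb the other things.

Things in the scene. Friction and masses are not known exactly. Their poses are not given: they have to be found in the camera images.
- rack: Fixed wooden drying rack, 394 mm long along its y, set crosswise: it runs away from the robot, with its front (the saucer's side) to the robot's right. Origin: on the table, mid-length, under the foot of the rear rails' front faces; x points from its front to its rear, y along the rack to the end nearer the robot, z up. All its parts share these axes.
- board_edge (a point): Middle of the free front edge of the rack's flat front board, on its top: rack x = -85, z = 60 mm. The board runs from there to x = -20 mm, 20 mm thick, with 40 mm of air beneath. Behind it the lane floor slopes down to the rear by 10 degrees, to lane_foot.
- lane_foot (a point): Rear edge of the lane floor, mid-length: rack x = 0, z = 56.5 mm. Behind it the rear tines: ten rods 8 mm thick, 90 mm long, every 40 mm from y = -180 mm, leaning back 10 degrees (square to the floor), with two 8 mm rails along y at heights 10 and 80 mm whose fronts bear the saucer, 2 mm proud of the tines.
- wall_near (a point): Inner face of the end wall nearer the robot (rack y = +185 mm), at x = 0, z = 120 mm. The wall is 12 mm thick; above the board it spans x = -20 to 40 mm and reaches z = 145 mm. It stops the saucer when the front tines are at this end.
- wall_far (a point): The same for the far end wall (rack y = -185 mm).
- front_tines: Fixed pair of front tines on a foot strip (24 x 90 x 10 mm) on the board, at the near or the far end of the rack: origin at x = 0, z = 0 and y = +120 or -120 mm in the rack's frame, same axes as the rack. The tines are 8 mm thick, rise 60 mm, stand at y = -30 and +30 mm in this frame, parallel to the rear tines, with an 18 mm gap to the rear rails.
- seat (a point): Where the middle of the saucer's disc is when it stands fully home between the tines, against the end wall and the rear tines: in the front_tines frame x = 7, y = 0, z = 121 mm. Fixed to front_tines, same axes.
- bare_strip: The same foot strip (24 x 90 x 10 mm) without tines, only two dark holes, fixed on the board at the rack's other end: origin at x = 0, z = 0 and y = -120 or +120 mm in the rack's frame, same axes. Each strip lies at x = -43 to -19 mm and reaches z = 70 mm.
- saucer: Unglazed terracotta saucer, loose: 130 mm in diameter, disc 8 mm thick on a foot 72 mm wide and 4 mm high, 0.15 to 0.31 kg. Origin: centre of the foot's underside; z out of the top face. It starts flat on the front board, far rim 1 to 8 mm before the rear tines, near rim jutting 46 to 53 mm over the board's edge, rim underside at z = 64 mm. Home: its z points rearwards, 10 degrees down.
- saucer_mid (a point): Middle of the saucer's disc: on its axis, 8 mm above its origin. Friction of wood, bisque and fingers is high (about 0.6 to 1.2): pushed along the lane on its rim above the middle, the upright saucer wedges against the floor; pushed about 35 mm below the middle it slides and rolls freely. Pushed back above the tops of the rear tines it tips over them.
- glaze_jar: Small white jar with a black lid, 32 mm wide, 42 mm high, on the table behind the rack, to be left alone. Origin: centre of its underside.
- kiln_prop: Plaster kiln prop, a low cylinder 30 mm wide and 14 mm high, on the front board near one end of the rack, to be left alone. Origin: centre of its underside.
- mug: White mug, 76 mm wide, 85 mm high, on the table beside the rack, to be left alone. Origin: centre of its underside.
- bowl: Terracotta bowl, 124 mm wide, 55 mm high, on the table beside the rack, to be left alone. Origin: centre of its underside.
- test_cup: Blue cup, 68 mm wide, 70 mm high, on the table by the rack, to be left alone. Origin: centre of its underside.
- slip_brush: Brush lying on the table between rack and robot, to be left alone.
- rib_tool: Spatula lying on the table between rack and robot, to be left alone.
- test_tile: White glaze test tile, 30 x 40 x 10 mm, lying on the front board near the other end, to be left alone. Origin: centre of its underside.
There are look-alikes about, which are no part of the job. Several things have the shape of the saucer; the one meant has the colours described above.

How it is judged (in metres and radians):
On the way:
1. the saucer leans upright on the rear tines in the open middle of the rack (angle between saucer's own z axis and vertical above 1.6 rad and y of saucer_mid in the frame of rack between -0.08 and 0.08 m), for 0.1 s.
At the end, for the whole second after the job is handed in: The saucer stands at rest on edge between front and rear tines, home at the end wall: disc middle within 6 mm of the seat point along the rack and in height, 12 mm before to 6 mm behind it across the lane; axis 86 to 109 degrees from vertical, within 20 degrees of the rack's x (y of saucer_mid in the frame of seat between -0.006 and 0.006 m and x of saucer_mid in the frame of seat between -0.012 and 0.006 m and z of saucer_mid in the frame of seat between -0.006 and 0.006 m and angle between saucer's own z axis and vertical between 1.5 and 1.9 rad and angle between the z axis of saucer and the x axis of rack, either way round below 0.35 rad and linear speed of saucer below 0.02 m/s); the robot touches nothing.
It fails at once if the saucer is pushed by the fingers with more than 25 N, or struck or pressed against the rack with more than 35 N (contact force between saucer and the fingers above 25 N or contact force between saucer and rack above 35 N).
It fails at once if the saucer is lifted out: its middle rises above 155 mm (it stands at 121 mm) (height (world z) of saucer_mid above 0.155 m).
It fails at once if the saucer falls off the rack: its middle sinks below 50 mm (height (world z) of saucer_mid below 0.05 m).
It fails at once if another thing is moved by more than 30 mm (distance of any of glaze_jar, kiln_prop, mug, bowl, test_cup, slip_brush, rib_tool, test_tile from where it was at the start of the episode above 0.03 m).
It also fails if it takes over 72 s, if anything falls off the work surface, if the arm or the gripper's body presses on something with over 40 N, if the wrist force passes 120 N, or if a joint passes its speed limit or range.

## Working session

There is one attempt and no reset: what is moved stays moved. The work goes in short steps, Python scripts to look and compute and a tool call to move; the robot and the scene stay as the last step left them, time stands still between calls to the robot, and variables do not carry over. Pictures are saved under pics/ and viewed, at most 10 in all, crops included, and the job is handed in when it is done.

Besides the shell and the picture viewer there is one more tool, called after ">>>" as name(argument=value, ...) on one line, values as JSON. arm_command: Moves the arm, as the interface text tells. Its arguments: {"type":"object","properties":{"targets":{"type":"array"}},"required":["targets"]}

```bash
mkdir -p pics; cat > h.py <<'E'
import numpy as np, cv2
from rig import env, vision
def cloud(s):
    d=s["depth"]; v,u=np.mgrid[:480,:640]
    p=np.stack([(u-s["cx"])/s["fx"]*d,-(v-s["cy"])/s["fy"]*d,-d],-1)
    M=np.array(s["world_from_camera"]); p=p@M[:3,:3].T+M[:3,3]; p[d<=0]=np.nan; return p
def save(s,n): cv2.imwrite(f"pics/{n}.png",s["color"][:,:,::-1])
E
python3 - <<'E'
from h import *
for c in ("scene","side"):
    s=vision.snapshot(c); save(s,c+"0"); P=cloud(s); np.savez(c+".npz",P=P,C=s["color"])
    print(c,np.round(s["world_from_camera"],2).tolist())
    for q in ("rack","saucer","front_tines","bare_strip","kiln_prop","test_tile","mug","bowl","test_cup","glaze_jar"):
        for r in vision.masks_of(c,q)[:3]:
            p=P[r["mask"]]; p=p[~np.isnan(p[:,0])]
            print(q,round(r["conf"],2),np.round(r["point"]),np.round(np.median(p,0)),np.round(p.min(0)),np.round(p.max(0)))
E
cd pics; python3 -c "
import cv2,numpy as np
cv2.imwrite('both.png',cv2.resize(np.vstack([cv2.imread('scene0.png'),cv2.imread('side0.png')]),(400,600)))"
```

```text
scene [[-0.88, -0.37, 0.3, 889.23], [0.48, -0.69, 0.54, 660.25], [0.0, 0.62, 0.78, 1014.34], [0.0, 0.0, 0.0, 1.0]]
rack 0.81 [300. 279.] [636.  76.  64.] [ 294. -183.   -4.] [772. 205. 153.]
rack 0.43 [331. 223.] [483. -25.  72.] [415. -70.  57.] [521.  10. 127.]
rack 0.37 [287. 295.] [672. 100.  71.] [636.  68.  57.] [716. 168. 145.]
saucer 0.79 [352. 384.] [626. 329.  11.] [556. 263.  -3.] [689. 392.  18.]
saucer 0.67 [278. 208.] [ 548. -183.   11.] [ 483. -247.    3.] [ 612. -116.   18.]
saucer 0.65 [349. 132.] [ 218. -366.   11.] [ 194. -411.    4.] [ 252. -313.   19.]
front_tines 0.78 [334. 224.] [484. -24.  72.] [432. -62.  60.] [521.  10. 127.]
front_tines 0.33 [300. 279.] [638.  79.  64.] [ 366. -138.   -2.] [771. 205. 153.]
bare_strip 0.93 [286. 293.] [673. 100.  71.] [636.  63.  57.] [721. 174. 150.]
kiln_prop 0.58 [261. 303.] [729.  98.  75.] [714.  81.  59.] [742. 112.  80.]
test_tile 0.7 [322. 212.] [475. -71.  71.] [453. -93.  62.] [495. -50.  75.]
mug 0.75 [284. 136.] [ 432. -385.   55.] [ 386. -481.   -0.] [ 498. -356.   90.]
mug 0.24 [324. 213.] [476. -71.  71.] [453
[... 1089 characters left out ...]
183. 150.]
test_tile 0.61 [362. 240.] [477. -71.  69.] [457. -91.  64.] [497. -50.  73.]
test_tile 0.47 [297. 337.] [575. 214.  35.] [561. 158.  -3.] [601. 223.  46.]
mug 0.9 [394. 168.] [ 429. -373.   55.] [ 391. -511.   -6.] [501.  16. 322.]
mug 0.18 [239. 274.] [729. 101.  73.] [692.  84.  64.] [745. 183. 150.]
bowl 0.74 [354. 430.] [434. 379.  23.] [374. 331.  -2.] [497. 456.  59.]
bowl 0.69 [242. 272.] [729. 100.  73.] [715.  18.  -0.] [753. 113.  78.]
test_cup 0.45 [313. 268.] [571.  64.  62.] [ 372. -189.   -4.] [798. 207. 151.]
glaze_jar 0.56 [298. 338.] [575. 215.  36.] [561. 188.  -2.] [595. 223.  46.]
glaze_jar 0.35 [313. 270.] [571.  65.  62.] [ 371. -188.   -4.] [794. 207. 151.]
```

View pics/scene0.png

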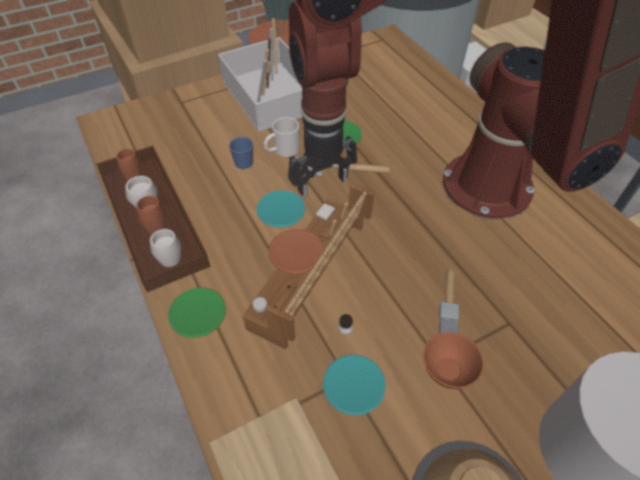

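View pics/side0.png

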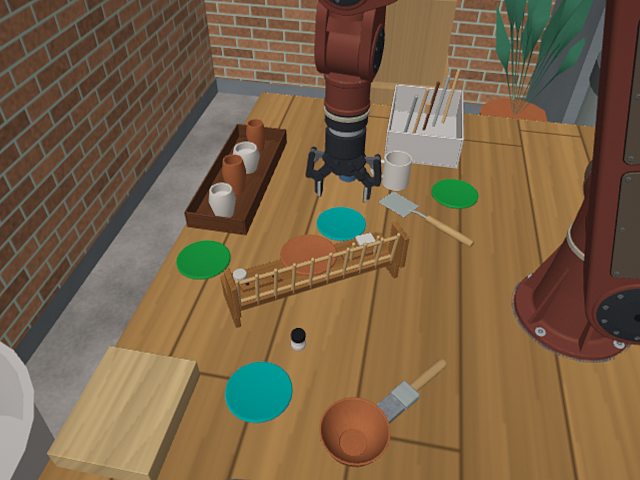

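```bash
cat > fit.py <<'E'
from h import *
for c in ("scene","side"):
    f=np.load(c+".npz"); P=f["P"]; C=f["C"]
    Q=P.reshape(-1,3); near=(Q[:,0]>380)&(Q[:,0]<800)&(Q[:,1]>-140)&(Q[:,1]<220)
    t=near&(abs(Q[:,2]-145)<5)
    e=[]
    for lo,hi in ((380,600),(600,800)):
        p=Q[t&(Q[:,0]>lo)&(Q[:,0]<hi)]
        if len(p)<4: print("few",len(p)); continue
        r=cv2.minAreaRect(p[:,:2].astype(np.float32)); e.append(r[0]); print(c,len(p),np.round(r[0]),np.round(r[1]),np.round(r[2],1), np.round(np.median(p,0)))
    if len(e)==2:
        d=np.subtract(e[0],e[1]); print("dist",np.hypot(*d),"yaw y",np.degrees(np.arctan2(d[1],d[0])),"mid",np.mean(e,0))
    hsv=cv2.cvtColor(C,cv2.COLOR_RGB2HSV).reshape(-1,3)
    R=C.reshape(-1,3).astype(int)
    m=near&(Q[:,2]>66)&(Q[:,2]<84)&(np.hypot(Q[:,0]-600,Q[:,1])<75)
    i=np.argmin(np.hypot(Q[:,0]-600,Q[:,1])+1e3*~m); print("col",hsv[i],R[i])
    s=m&(np.linalg.norm(R-R[i],axis=1)<40); p=Q[s]
    cc,rr=cv2.minEnclosingCircle(p[:,:2].astype(np.float32)); print("saucer",len(p),np.round(cc,1),round(rr,1),np.median(p,0).round(1))
E
python3 fit.py
```

```text
scene 293 [486.  46.] [260.  59.] 42.2 [434.   3. 144.]
scene 289 [669. 137.] [142.  59.] 40.5 [705. 169. 145.]
dist 204.34422494969402 yaw y -153.69722465331083 mid [577.60348511  91.7507019 ]
col [ 15  92 117] [117  96  75]
saucer 1895 [593.6   3.3] 66.1 [595.9   3.6  71. ]
side 228 [488.  49.] [258.  60.] 42.6 [412. -12. 144.]
side 217 [660. 161.] [143.  58.] 17.2 [708. 176. 144.]
dist 205.88233369543593 yaw y -147.0186214214067 mid [574.0688324  104.89639664]
col [ 12 125 126] [126  88  64]
saucer 1259 [596.3   6.3] 66.8 [602.9   2.1  69.2]
```

```bash
cat > fit2.py <<'E'
from h import *
from scipy.optimize import least_squares
def box(p,lo,hi):
    c=(np.array(lo)+hi)/2; h=(np.array(hi)-lo)/2; q=abs(p-c)-h
    return np.linalg.norm(np.maximum(q,0),axis=1)+np.minimum(q.max(1),0)
def cyl(p,a,b,r=4):
    a=np.array(a,float);d=np.array(b,float)-a; t=np.clip((p-a)@d/(d@d),0,1); return np.linalg.norm(p-a-t[:,None]*d,axis=1)-r
s10,c10=np.sin(.1745),np.cos(.1745)
def sdf(p):
    D=[box(p,[-20,y-6,0],[40,y+6,145]) for y in(-191,191)]+[box(p,[-85,-197,40],[-20,197,60])]
    D+=[box(p,[-43,y-45,60],[-19,y+45,70]) for y in(-120,120)]
    for h in(10,80): x=h*s10+4; z=56.5+h*c10-.7; D.append(cyl(p,[x,-185,z],[x,185,z]))
    for y in range(-180,181,40): D.append(cyl(p,[6,y,56.5],[6+90*s10,y,56.5+90*c10]))
    for y in(90,150): D.append(cyl(p,[-22,y,60],[-22+60*s10,y,60+60*c10]))
    return np.min(np.abs(D),0)
def tr(v,p):
    ey=np.array([np.cos(v[2]),np.sin(v[2])]); ex=np.array([ey[1],-ey[0]]); ex=np.array([-np.sin(v[2]-np.pi),np.cos(v[2]-np.pi)]) if 0 else np.array([ey[1],-ey[0]])
    d=p[:,:2]-v[:2]; return np.c_[d@ex,d@ey,p[:,2]-v[3]]
A=[]
for c in("scene","side"):
    Q=np.load(c+".npz")["P"].reshape(-1,3)
    m=(Q[:,2]>50)&(Q[:,2]<152)&(np.hypot(Q[:,0]-596,Q[:,1]-4)>72)&(np.hypot(Q[:,0]-729,Q[:,1]-99)>24)&(np.hypot(Q[:,0]-475,Q[:,1]+71)>32)
    v0=np.array([560,80,np.radians(-147.5),0]); L=tr(v0,Q); m&=(abs(L[:,1])<215)&(L[:,0]>-105)&(L[:,0]<60)
    A.append(Q[m])
for a in(A[0],A[1],np.vstack(A)):
    best=None
    for dx in(-25,0,25):
      for dy in(-25,0,25):
        r=least_squares(lambda v:np.minimum(sdf(tr(v,a)),25),v0+[dx,dy,0,0],loss="soft_l1",f_scale=3,x_scale=[1,1,.01,1])
        if best is None or r.cost<best.cost: best=r
    v=best.x; print(len(a),np.round(v[:2],1),np.degrees(v[2]).round(2),v[3].round(1),"med",np.median(sdf(tr(v,a))).round(2),
      "saucer",tr(v,np.array([[595,4,72.]])).round(1))
np.save("rack.npy",v)
E
python3 fit2.py
```

```text
4631 [560.6  63. ] -146.63 1.5 med 0.96 saucer [[-68.2   3.7  70.5]]
5062 [563.5  65.1] -146.46 -0.9 med 1.19 saucer [[-68.3   7.5  72.9]]
9693 [561.6  64. ] -146.59 0.4 med 1.44 saucer [[-68.5   5.1  71.6]]
```

```bash
cat >> h.py <<'E'
from scipy.spatial.transform import Rotation as Rn
V=np.load("rack.npy"); O=np.array([V[0],V[1],V[3]])
EY=np.array([np.cos(V[2]),np.sin(V[2]),0]); EX=np.array([EY[1],-EY[0],0]); W=np.c_[EX,EY,[0,0,1]]
def state():
    s=env.read_state(); return s,np.array(s["ee_pos"]),Rn.from_rotvec(s["eef_rot"])
def plan(rack=None,pitch=None,yaw=0):
    s,p,R=state()
    print("t",s["clock"],"rack",(W.T@(p-O)).round(1),"q",np.round(s["joints"],2),"w",np.round(s["wrist_force"],1),"grip",s["gripper_width"])
    T=R
    if pitch is not None:
        a=np.radians(pitch);b=np.radians(yaw); z=W@[np.cos(a)*np.cos(b),np.cos(a)*np.sin(b),-np.sin(a)]
        y0=W@[-np.sin(b),np.cos(b),0]; 
        for sg in(1,-1):
            y=sg*y0; T=Rn.from_matrix(np.c_[np.cross(y,z),y,z]); rv=(R.inv()*T).as_rotvec()
            print("turn deg",np.degrees(rv).round(1),"shares",(np.degrees(rv)/30).round(3))
    else:print("axes in rack cols x,y,z\n",(W.T@R.as_matrix()).round(3))
    if rack is not None:
        d=W@np.array(rack)+O-p; print("offset tool mm",(R.inv().apply(d)).round(1))
E
python3 -c "
from h import *
print(env.read_state())
plan((-170,5,130)); plan((-170,5,130),45)"
```

```text
{'clock': 1.1, 'joints': array([-1.39277898e-01,  2.90684711e-01, -1.53420066e-01,  1.12671369e+00,
        2.94606563e-05,  1.43155484e+00]), 'qvel': array([-1.83021408e-04, -1.04291042e-03,  1.63236196e-03,  1.73839513e-05,
       -1.32613597e-04, -1.78611071e-04]), 'tau': array([ 2.72334211e-03, -5.37034392e+01,  3.31642914e+01,  1.61165979e-03,
        2.11762290e-05,  5.40613416e-05]), 'ee_pos': array([5.24984059e+02, 2.73008861e-02, 2.31305554e+02]), 'eef_rot': array([-2.22145687e+00, -2.22137598e+00, -1.60087594e-05]), 'wrist_force': array([ 0.8021353 , -0.08038647, -0.28682458]), 'wrist_torque': array([-0.01915744, -0.03650541, -0.01042827]), 'gripper_force': 0.0, 'gripper_width': 85.70970337000502}
t 1.1 rack [-33.3  65.8 230.9] q [-0.14  0.29 -0.15  1.13  0.    1.43] w [ 0.8 -0.1 -0.3] grip 85.70970337000502
axes in rack cols x,y,z
 [[ 0.835 -0.551  0.   ]
 [-0.551 -0.835 -0.   ]
 [ 0.    -0.    -1.   ]]
offset tool mm [-80.6 126.  100.9]
t 1.1 rack [-33.3  65.8 230.9] q [-0.14  0.29 -0.15  1.13  0.    1.43] w [ 0.8 -0.1 -0.3] grip 85.70970337000502
turn deg [ 56.7 -17.  136.9] shares [ 1.891 -0.567  4.565]
turn deg [ 13.1  43.7 -31.7] shares [ 0.437  1.456 -1.055]
offset tool mm [-80.6 126.  100.9]
```

>>> arm_command(targets=[{"offset": [-0.2, 0.32, 0], "rotation": [0, 0, 0], "hand": -0.3}, {"offset": [-0.4, 0.63, 0], "rotation": [0, 0, 0], "hand": -0.3}, {"offset": [-0.2, 0.31, 0], "rotation": [0.073, 0.243, -0.176], "hand": -0.3}, {"offset": [0, 0, 0], "rotation": [0.073, 0.243, -0.176], "hand": -0.3}, {"offset": [0, 0, 0], "rotation": [0.073, 0.243, -0.176], "hand": -0.3}, {"offset": [0, 0, 0], "rotation": [0.073, 0.243, -0.176], "hand": -0.3}, {"offset": [0, 0, 0], "rotation": [0.073, 0.243, -0.176], "hand": -0.3}, {"offset": [0, 0, 0], "rotation": [0.073, 0.243, -0.176], "hand": -0.3}])

```text
clock: 2.1
ee_pos: [608.9, -58.2, 204.2]
eef_rot: [-1.175, -2.159, -0.496]
wrist_force: [-0.8, 0.6, 0.0]
gripper_width: 29.9
gripper_force: 0.0
```

```bash
python3 -c "
from h import *
plan((-170,5,45)); plan(None,45)"
```

```text
t 2.1 rack [-128.1   27.7  203.8] q [-0.43  1.04  0.84  2.02  0.4   0.43] w [-0.8  0.6  0. ] grip 29.859669523883458
axes in rack cols x,y,z
 [[ 0.736 -0.02   0.677]
 [ 0.005 -0.999 -0.036]
 [ 0.677  0.03  -0.735]]
offset tool mm [-138.5   18.8   89.2]
t 2.1 rack [-128.1   27.7  203.8] q [-0.43  1.04  0.84  2.02  0.4   0.43] w [-0.8  0.6  0. ] grip 29.859669523883458
turn deg [  -3.7    3.2 -179.6] shares [-0.123  0.107 -5.986]
turn deg [2.1 2.4 0.3] shares [0.069 0.079 0.012]
```

>>> arm_command(targets=[{"offset": [-0.25, 0.03, 0.05], "rotation": [0, 0, 0], "hand": -0.3}, {"offset": [-0.25, 0.03, 0.05], "rotation": [0, 0, 0], "hand": -0.3}, {"offset": [-0.25, 0.03, 0.15], "rotation": [0, 0, 0], "hand": -0.3}, {"offset": [-0.25, 0.03, 0.2], "rotation": [0.02, 0.03, 0], "hand": -0.3}, {"offset": [-0.2, 0.03, 0.2], "rotation": [0.02, 0.03, 0], "hand": -0.3}, {"offset": [-0.15, 0.03, 0.15], "rotation": [0.03, 0.02, 0], "hand": -0.3}, {"offset": [0, 0, 0.0], "rotation": [0, 0, 0], "hand": -0.3}])

```text
clock: 2.98
ee_pos: [639.8, -78.1, 52.1]
eef_rot: [-1.142, -2.122, -0.473]
wrist_force: [-0.1, 0.3, 0.6]
gripper_width: 29.6
gripper_force: 0.0
```

```bash
python3 -c "
from h import *
plan((-150,5,39)); plan(None,45)
s=vision.snapshot('side'); save(s,'s1'); cv2.imwrite('pics/s1c.png',cv2.resize(s['color'][130:370,150:470,::-1],(800,600)))"
```

```text
t 2.975 rack [-161.8   13.    51.7] q [-0.43  1.35  1.1   2.02  0.38  0.42] w [-0.1  0.3  0.6] grip 29.56671054721932
axes in rack cols x,y,z
 [[ 0.708 -0.     0.706]
 [ 0.    -1.    -0.   ]
 [ 0.706  0.    -0.708]]
offset tool mm [-0.6  8.  17.3]
t 2.975 rack [-161.8   13.    51.7] q [-0.43  1.35  1.1   2.02  0.38  0.42] w [-0.1  0.3  0.6] grip 29.56671054721932
turn deg [  -0.2    0.  -180. ] shares [-5.e-03  1.e-03 -6.e+00]
turn deg [0.  0.1 0. ] shares [0.001 0.003 0.   ]
```

View pics/s1c.png

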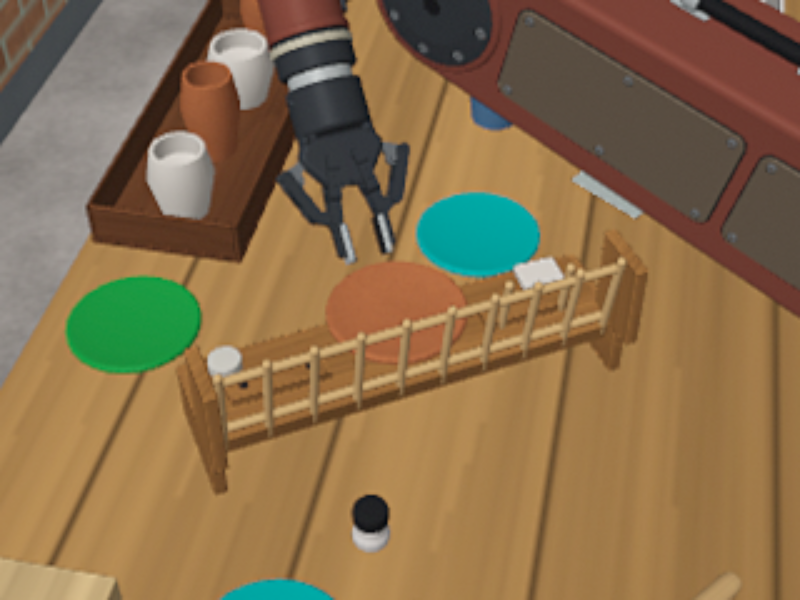

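>>> arm_command(targets=[{"offset": [-0.03, 0.08, 0.17], "rotation": [0, 0, 0], "hand": -0.3}, {"offset": [0.06, 0, 0.06], "rotation": [0, 0, 0], "hand": -0.3}, {"offset": [0.06, 0, 0.06], "rotation": [0, 0, 0], "hand": -0.3}, {"offset": [0.06, 0, 0.06], "rotation": [0, 0, 0], "hand": -0.3}, {"offset": [0, 0, 0], "rotation": [0, 0, 0], "hand": -0.3}])

```text
clock: 3.65
ee_pos: [628.3, -44.9, 42.1]
eef_rot: [-1.144, -2.128, -0.474]
wrist_force: [0.5, -0.8, 1.0]
gripper_width: 29.8
gripper_force: 0.0
```

```bash
python3 -c "
from h import *
plan((-127,5,38))
s=vision.snapshot('wrist'); save(s,'w1')"
```

```text
t 3.65 rack [-127.7    4.2   41.7] q [-0.4   1.24  0.84  1.85  0.41  0.44] w [ 0.5 -0.8  1. ] grip 29.841546663837345
axes in rack cols x,y,z
 [[ 0.712 -0.     0.702]
 [ 0.002 -1.    -0.003]
 [ 0.702  0.004 -0.712]]
offset tool mm [-2.1 -0.8  3.2]
```

View pics/w1.png

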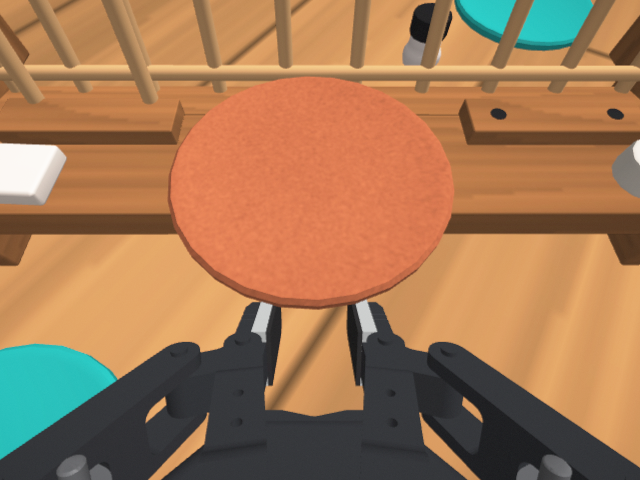

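>>> arm_command(targets=[{"offset": [0.05, 0, -0.04], "rotation": [0, 0, 0], "hand": -0.3}, {"offset": [0.05, 0, -0.04], "rotation": [0, 0, 0], "hand": -0.3}, {"offset": [0.05, 0, -0.045], "rotation": [0, 0, 0], "hand": -0.3}, {"offset": [0.066, 0, -0.038], "rotation": [0, 0, 0], "hand": -0.3}, {"offset": [0.066, 0, -0.038], "rotation": [0, 0, 0], "hand": -0.3}, {"offset": [0.066, 0, -0.038], "rotation": [0, 0, 0], "hand": -0.3}, {"offset": [0.07, 0, -0.026], "rotation": [0, 0, 0], "hand": -0.3}, {"offset": [0.07, 0, -0.026], "rotation": [0, 0, 0], "hand": -0.3}])

```text
clock: 4.7
ee_pos: [619.9, -32.9, 95.6]
eef_rot: [-1.144, -2.126, -0.474]
wrist_force: [-0.4, -0.9, -1.1]
gripper_width: 29.9
gripper_force: 0.4
```

```bash
cat > ck.py <<'E'
from h import *
def saucer(cam="side"):
    s=vision.snapshot(cam); Q=cloud(s).reshape(-1,3); C=s["color"].reshape(-1,3).astype(int)
    L=(Q-O)@W
    m=(L[:,0]>-150)&(L[:,0]<45)&(abs(L[:,1])<184)&(L[:,2]>57)&(L[:,2]<200)&(C[:,0]-C[:,2]>0)
    h=cv2.cvtColor(s["color"],cv2.COLOR_RGB2HSV).reshape(-1,3); m&=(h[:,0]<11)&(h[:,1]>130)
    p=L[m]; 
    if len(p)<50: print(cam,"few",len(p)); return s
    for _ in range(3):
        c=np.median(p,0) if _==0 else p.mean(0); n=np.linalg.svd(p-c,full_matrices=False)[2][2]; p=p[abs((p-c)@n)<5]
    n=n*np.sign(n[0]); print(cam,len(p),"normal",n.round(3),"tilt deg",np.degrees(np.arccos(n[2])).round(1),"mean",p.mean(0).round(1),"lo",np.percentile(p,1,0).round(1),"hi",np.percentile(p,99,0).round(1))
    return s
if __name__=="__main__": plan(); save(saucer(),"last_side"); save(saucer("scene"),"last_scene")
E
python3 ck.py
```

```text
t 4.7 rack [-113.1    4.7   95.2] q [-0.39  1.16  0.8   1.89  0.41  0.45] w [-0.4 -0.9 -1.1] grip 29.89030014901644
axes in rack cols x,y,z
 [[ 0.711 -0.001  0.704]
 [ 0.001 -1.    -0.002]
 [ 0.704  0.003 -0.711]]
side 168 normal [ 0.474 -0.01   0.88 ] tilt deg 28.3 mean [-57.1   3.6  90.5] lo [-113.5  -56.5   64. ] hi [ -5.3  66.8 121.9]
scene 59 normal [0.488 0.027 0.873] tilt deg 29.2 mean [-60.  -21.   93.6] lo [-107.7  -55.5   71.3] hi [-22.5  50.5 120.4]
```

>>> arm_command(targets=[{"offset": [0.1, 0, -0.028], "rotation": [0, 0, 0], "hand": -0.3}, {"offset": [0.1, 0, -0.028], "rotation": [0, 0, 0], "hand": -0.3}, {"offset": [0.1, 0, -0.028], "rotation": [0, 0, 0], "hand": -0.3}, {"offset": [0.11, 0, -0.006], "rotation": [0, 0, 0], "hand": -0.3}, {"offset": [0.09, 0, 0.009], "rotation": [0, 0, 0], "hand": -0.3}, {"offset": [0.09, 0, 0.009], "rotation": [0, 0, 0], "hand": -0.3}, {"offset": [0.09, 0, 0.025], "rotation": [0, 0, 0], "hand": -0.3}, {"offset": [0.09, 0, 0.025], "rotation": [0, 0, 0], "hand": -0.3}])

```text
clock: 5.8
ee_pos: [590.3, 11.7, 151.1]
eef_rot: [-1.144, -2.125, -0.474]
wrist_force: [0.0, -0.2, 0.0]
gripper_width: 29.7
gripper_force: 0.3
```

```bash
python3 ck.py
```

```text
t 5.8 rack [-59.5   4.8 150.7] q [-0.34  1.    0.6   1.84  0.44  0.49] w [ 0.  -0.2  0. ] grip 29.650835424450367
axes in rack cols x,y,z
 [[ 0.71  -0.001  0.704]
 [ 0.001 -1.    -0.002]
 [ 0.704  0.002 -0.71 ]]
side 840 normal [0.913 0.004 0.409] tilt deg 65.9 mean [-30.8   1.2 126.1] lo [-52.1 -55.6  69.9] hi [ -2.6  64.5 174.1]
scene 394 normal [0.921 0.018 0.389] tilt deg 67.1 mean [-29.7  -4.4 126.5] lo [-48.3 -57.   84. ] hi [-10.8  60.7 175.1]
```

>>> arm_command(targets=[{"offset": [0.1, 0, 0.035], "rotation": [0, 0, 0], "hand": -0.3}, {"offset": [0.1, 0, 0.04], "rotation": [0, 0, 0], "hand": -0.3}, {"offset": [0.054, 0, 0.036], "rotation": [0, 0, 0], "hand": -0.3}, {"offset": [0.054, 0, 0.038], "rotation": [0, 0, 0], "hand": -0.3}, {"offset": [0.054, 0, 0.04], "rotation": [0, 0, 0], "hand": -0.3}, {"offset": [0.033, 0, 0.032], "rotation": [0, 0, 0], "hand": -0.3}, {"offset": [0.02, 0, 0.02], "rotation": [0, 0, 0], "hand": -0.3}, {"offset": [0.02, 0, 0.02], "rotation": [0, 0, 0], "hand": -0.3}])

```text
clock: 6.9
ee_pos: [563.4, 52.4, 162.9]
eef_rot: [-1.144, -2.125, -0.474]
wrist_force: [0.8, 0.0, -0.0]
gripper_width: 29.8
gripper_force: 0.0
```

```bash
python3 ck.py
```

```text
t 6.9 rack [-10.8   4.8 162.4] q [-0.3   0.91  0.43  1.74  0.46  0.53] w [ 0.8  0.  -0. ] grip 29.81157018154467
axes in rack cols x,y,z
 [[ 0.71  -0.001  0.704]
 [ 0.001 -1.    -0.002]
 [ 0.704  0.002 -0.71 ]]
side 1135 normal [ 0.999  0.002 -0.045] tilt deg 92.6 mean [  0.2   3.7 131.7] lo [ -4.7 -53.7  71.1] hi [  5.6  59.8 184.9]
scene 184 normal [ 0.997  0.002 -0.075] tilt deg 94.3 mean [  1.   -8.5 148.1] lo [ -2.6 -59.5 111. ] hi [  5.7  58.2 188. ]
```

>>> arm_command(targets=[{"offset": [0.014, 0, 0.014], "rotation": [0, 0, 0], "hand": -0.3}, {"offset": [0.014, 0, 0.014], "rotation": [0, 0, 0], "hand": -0.3}, {"offset": [0.014, 0, 0.014], "rotation": [0, 0, 0], "hand": -0.3}, {"offset": [0.014, 0, 0.014], "rotation": [0, 0, 0], "hand": -0.3}, {"offset": [0, 0, 0], "rotation": [0, 0, 0], "hand": -0.3}, {"offset": [0, 0, 0], "rotation": [0, 0, 0], "hand": -0.3}])

```text
clock: 7.75
ee_pos: [559.2, 58.9, 162.9]
eef_rot: [-1.144, -2.126, -0.474]
wrist_force: [0.8, -1.5, 0.1]
gripper_width: 29.9
gripper_force: 0.0
```

```bash
python3 ck.py; cd pics; python3 -c "
import cv2
cv2.imwrite('c2.png',cv2.resize(cv2.imread('last_side.png')[150:350,190:450],(780,600)))"
```

```text
t 7.75 rack [ -3.    4.8 162.5] q [-0.3   0.89  0.4   1.73  0.47  0.53] w [ 0.8 -1.5  0.1] grip 29.881668898071485
axes in rack cols x,y,z
 [[ 0.711 -0.001  0.704]
 [ 0.001 -1.    -0.002]
 [ 0.704  0.003 -0.711]]
side 873 normal [ 0.984  0.007 -0.176] tilt deg 100.1 mean [  8.6   3.3 128.1] lo [ -2.  -52.4  71.3] hi [ 20.   55.8 183.5]
scene 56 normal [ 0.976 -0.001 -0.219] tilt deg 102.7 mean [ 15.6  -8.1 169.4] lo [  6.8 -56.9 134.6] hi [ 21.4  38.5 188. ]
```

View pics/c2.png

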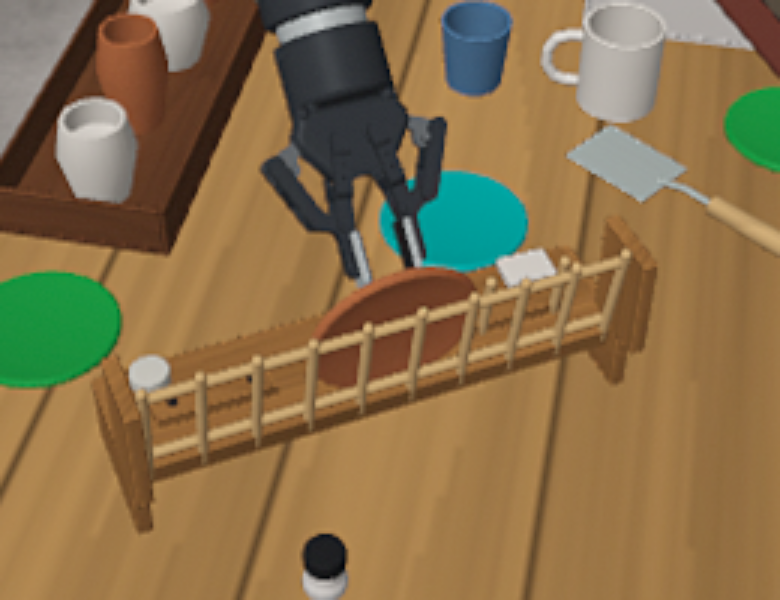

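>>> arm_command(targets=[{"offset": [-0.1, 0, -0.1], "rotation": [0, 0, 0], "hand": -0.3}, {"offset": [-0.2, 0, -0.2], "rotation": [0, 0, 0], "hand": -0.3}, {"offset": [-0.2, 0, -0.2], "rotation": [0, 0, 0], "hand": -0.3}, {"offset": [-0.07, 0.3, 0.07], "rotation": [0, 0, 0], "hand": -1}, {"offset": [-0.15, 0.3, 0.15], "rotation": [0, 0, 0], "hand": -1}, {"offset": [-0.15, 0.3, 0.15], "rotation": [0, 0, 0], "hand": -1}, {"offset": [0, 0, 0], "rotation": [0, 0, 0], "hand": -1}, {"offset": [0, 0, 0], "rotation": [0, 0, 0], "hand": -1}])

```text
clock: 8.85
ee_pos: [671.7, 49.5, 110.9]
eef_rot: [-1.145, -2.126, -0.474]
wrist_force: [-0.6, -0.4, 0.7]
gripper_width: -0.3
gripper_force: 0.0
```

```bash
python3 ck.py; python3 -c "
from h import *
plan((-25,-86,92))"
```

```text
t 8.85 rack [-72.8 -83.9 110.5] q [-0.27  1.27  1.08  2.02  0.49  0.56] w [-0.6 -0.4  0.7] grip -0.28931713581690893
axes in rack cols x,y,z
 [[ 0.711 -0.002  0.703]
 [ 0.001 -1.    -0.003]
 [ 0.703  0.003 -0.711]]
side 764 normal [ 0.983 -0.018 -0.182] tilt deg 100.5 mean [  8.5  10.5 128.9] lo [ -2.6 -41.4  71. ] hi [ 20.5  56.2 182.8]
scene few 3
t 8.95 rack [-73.4 -83.9 111.7] q [-0.27  1.27  1.08  2.02  0.49  0.56] w [-0.2  1.   0.4] grip 0.018123364258244744
axes in rack cols x,y,z
 [[ 0.712 -0.002  0.702]
 [ 0.001 -1.    -0.004]
 [ 0.702  0.004 -0.712]]
offset tool mm [20.6  1.9 48. ]
```

>>> arm_command(targets=[{"offset": [0.06, 0.02, 0.16], "rotation": [0, 0, 0], "hand": -1}, {"offset": [0.07, 0, 0.16], "rotation": [0, 0, 0], "hand": -1}, {"offset": [0.07, 0, 0.16], "rotation": [0, 0, 0], "hand": -1}, {"offset": [0, 0, 0], "rotation": [0, 0, 0], "hand": -1}])

```text
clock: 9.45
ee_pos: [646.8, 91.1, 92.3]
eef_rot: [-1.145, -2.127, -0.474]
wrist_force: [0.2, -1.6, -0.0]
gripper_width: -0.3
gripper_force: 0.0
```

```bash
python3 -c "
from h import *
plan((-6,-86,78))
s=vision.snapshot('wrist'); save(s,'w2')"
```

```text
t 9.45 rack [-24.4 -86.1  91.9] q [-0.22  1.14  0.76  1.8   0.51  0.6 ] w [ 0.2 -1.6 -0. ] grip -0.3436294665765593
axes in rack cols x,y,z
 [[ 0.712 -0.001  0.703]
 [ 0.002 -1.    -0.003]
 [ 0.703  0.004 -0.712]]
offset tool mm [ 3.3 -0.1 22.8]
```

View pics/w2.png

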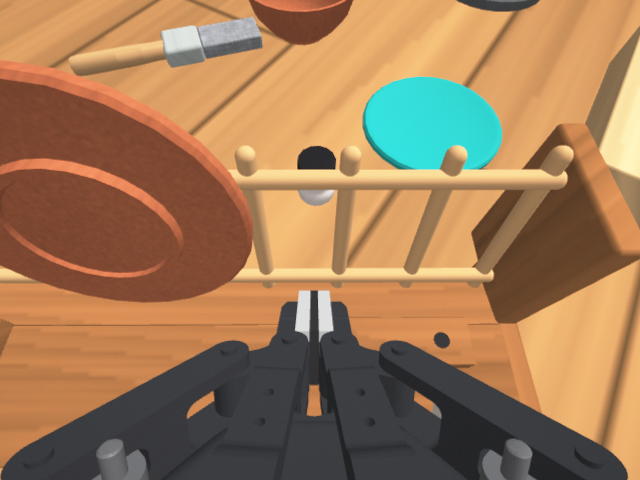

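>>> arm_command(targets=[{"offset": [0.01, 0, 0.08], "rotation": [0, 0, 0], "hand": -1}, {"offset": [0.01, 0, 0.08], "rotation": [0, 0, 0], "hand": -1}, {"offset": [0.01, 0, 0.06], "rotation": [0, 0, 0], "hand": -1}, {"offset": [0, -0.04, 0], "rotation": [0, 0, 0], "hand": -1}, {"offset": [0, -0.04, 0], "rotation": [0, 0, 0], "hand": -1}, {"offset": [0, -0.04, 0], "rotation": [0, 0, 0], "hand": -1}, {"offset": [0, -0.04, 0], "rotation": [0, 0, 0], "hand": -1}, {"offset": [0, -0.04, 0], "rotation": [0, 0, 0], "hand": -1}])

```text
clock: 10.5
ee_pos: [620.9, 94.4, 77.0]
eef_rot: [-1.145, -2.127, -0.475]
wrist_force: [-0.0, 0.1, -0.2]
gripper_width: -0.1
gripper_force: 0.0
```

```bash
sed -i 's/; save(saucer("scene"),"last_scene")//' ck.py; python3 ck.py
```

```text
t 10.5 rack [ -7.4 -66.3  76.6] q [-0.23  1.08  0.58  1.69  0.51  0.6 ] w [-0.   0.1 -0.2] grip -0.12121892655607056
axes in rack cols x,y,z
 [[ 0.711 -0.002  0.703]
 [ 0.001 -1.    -0.004]
 [ 0.703  0.003 -0.711]]
side 811 normal [ 0.985 -0.004 -0.173] tilt deg 100.0 mean [  8.1   6.  126.2] lo [ -2.6 -51.   71.6] hi [ 19.4  55.7 182. ]
```

Near contact; push on at 4 mm per row.

>>> arm_command(targets=[{"offset": [0, -0.04, 0], "rotation": [0, 0, 0], "hand": -1}, {"offset": [0, -0.04, 0], "rotation": [0, 0, 0], "hand": -1}, {"offset": [0, -0.04, 0], "rotation": [0, 0, 0], "hand": -1}, {"offset": [0, -0.04, 0], "rotation": [0, 0, 0], "hand": -1}, {"offset": [0, -0.04, 0], "rotation": [0, 0, 0], "hand": -1}, {"offset": [0, -0.04, 0], "rotation": [0, 0, 0], "hand": -1}, {"offset": [0, -0.04, 0], "rotation": [0, 0, 0], "hand": -1}, {"offset": [0, -0.04, 0], "rotation": [0, 0, 0], "hand": -1}])

```text
clock: 11.55
ee_pos: [594.1, 76.9, 76.8]
eef_rot: [-1.145, -2.126, -0.474]
wrist_force: [0.3, 0.5, -0.1]
gripper_width: -0.1
gripper_force: 0.5
```

```bash
python3 ck.py
```

```text
t 11.55 rack [ -7.2 -34.3  76.4] q [-0.26  1.03  0.46  1.64  0.49  0.57] w [ 0.3  0.5 -0.1] grip -0.11488317186786424
axes in rack cols x,y,z
 [[ 0.711 -0.002  0.703]
 [ 0.001 -1.    -0.004]
 [ 0.703  0.003 -0.711]]
side 836 normal [ 0.983  0.002 -0.185] tilt deg 100.6 mean [  8.9  27.2 130.4] lo [ -2.4 -33.5  70.9] hi [ 21.   82.8 183.6]
```

>>> arm_command(targets=[{"offset": [0, -0.04, 0], "rotation": [0, 0, 0], "hand": -1}, {"offset": [0, -0.04, 0], "rotation": [0, 0, 0], "hand": -1}, {"offset": [0, -0.04, 0], "rotation": [0, 0, 0], "hand": -1}, {"offset": [0, -0.04, 0], "rotation": [0, 0, 0], "hand": -1}, {"offset": [0, -0.04, 0], "rotation": [0, 0, 0], "hand": -1}, {"offset": [0, -0.04, 0], "rotation": [0, 0, 0], "hand": -1}, {"offset": [0, -0.04, 0], "rotation": [0, 0, 0], "hand": -1}, {"offset": [0, -0.04, 0], "rotation": [0, 0, 0], "hand": -1}])

```text
clock: 12.6
ee_pos: [567.4, 59.3, 76.8]
eef_rot: [-1.145, -2.127, -0.474]
wrist_force: [1.3, 1.3, -0.3]
gripper_width: -0.1
gripper_force: 0.5
```

```bash
python3 ck.py
```

```text
t 12.6 rack [-7.1 -2.3 76.3] q [-0.29  0.99  0.36  1.59  0.47  0.54] w [ 1.3  1.3 -0.3] grip -0.13212306272778793
axes in rack cols x,y,z
 [[ 0.711 -0.002  0.703]
 [ 0.001 -1.    -0.004]
 [ 0.703  0.003 -0.711]]
side 819 normal [ 0.983  0.005 -0.181] tilt deg 100.5 mean [  8.9  57.8 130.5] lo [-2.5 -3.4 70.8] hi [ 20.2 115.  183.3]
```

>>> arm_command(targets=[{"offset": [0, -0.04, 0], "rotation": [0, 0, 0], "hand": -1}, {"offset": [0, -0.04, 0], "rotation": [0, 0, 0], "hand": -1}, {"offset": [0, -0.04, 0], "rotation": [0, 0, 0], "hand": -1}, {"offset": [0, -0.04, 0], "rotation": [0, 0, 0], "hand": -1}, {"offset": [0, -0.04, 0], "rotation": [0, 0, 0], "hand": -1}, {"offset": [0, -0.04, 0], "rotation": [0, 0, 0], "hand": -1}, {"offset": [0, -0.04, 0], "rotation": [0, 0, 0], "hand": -1}, {"offset": [0, -0.04, 0], "rotation": [0, 0, 0], "hand": -1}])

```text
clock: 13.65
ee_pos: [540.7, 41.8, 76.6]
eef_rot: [-1.145, -2.127, -0.474]
wrist_force: [0.8, 0.4, -0.2]
gripper_width: -0.1
gripper_force: 0.5
```

```bash
python3 ck.py
```

```text
t 13.65 rack [-7.1 29.7 76.2] q [-0.33  0.95  0.27  1.55  0.45  0.5 ] w [ 0.8  0.4 -0.2] grip -0.06439506388963713
axes in rack cols x,y,z
 [[ 0.711 -0.002  0.703]
 [ 0.001 -1.    -0.004]
 [ 0.703  0.003 -0.711]]
side 815 normal [ 0.984  0.011 -0.179] tilt deg 100.3 mean [  8.9  88.3 130.9] lo [-2.  30.1 72. ] hi [ 20.  141.9 183.3]
```

>>> arm_command(targets=[{"offset": [0, -0.04, 0], "rotation": [0, 0, 0], "hand": -1}, {"offset": [0, -0.04, 0], "rotation": [0, 0, 0], "hand": -1}, {"offset": [0, -0.04, 0], "rotation": [0, 0, 0], "hand": -1}, {"offset": [0, -0.03, 0], "rotation": [0, 0, 0], "hand": -1}, {"offset": [0, -0.02, 0], "rotation": [0, 0, 0], "hand": -1}, {"offset": [0, -0.02, 0], "rotation": [0, 0, 0], "hand": -1}, {"offset": [0, -0.01, 0], "rotation": [0, 0, 0], "hand": -1}, {"offset": [0, 0, 0], "rotation": [0, 0, 0], "hand": -1}])

```text
clock: 14.7
ee_pos: [524.1, 30.9, 76.6]
eef_rot: [-1.145, -2.126, -0.474]
wrist_force: [0.8, 0.3, 0.4]
gripper_width: 0.1
gripper_force: 0.3
```

```bash
python3 ck.py
```

```text
t 14.7 rack [-7.1 49.5 76.2] q [-0.35  0.92  0.21  1.53  0.43  0.48] w [0.8 0.3 0.4] grip 0.0927358798911539
axes in rack cols x,y,z
 [[ 0.711 -0.002  0.703]
 [ 0.001 -1.    -0.003]
 [ 0.703  0.003 -0.711]]
side 786 normal [ 0.983 -0.002 -0.182] tilt deg 100.5 mean [  8.7 110.  130.5] lo [-2.8 49.7 71.4] hi [ 20.3 166.9 183.4]
```

>>> arm_command(targets=[{"offset": [0, -0.015, 0], "rotation": [0, 0, 0], "hand": -1}, {"offset": [0, -0.015, 0], "rotation": [0, 0, 0], "hand": -1}, {"offset": [0, -0.015, 0], "rotation": [0, 0, 0], "hand": -1}, {"offset": [0, -0.01, 0], "rotation": [0, 0, 0], "hand": -1}, {"offset": [0, -0.01, 0], "rotation": [0, 0, 0], "hand": -1}, {"offset": [0, -0.01, 0], "rotation": [0, 0, 0], "hand": -1}, {"offset": [0, 0, 0], "rotation": [0, 0, 0], "hand": -1}])

```text
clock: 15.62
ee_pos: [517.8, 26.8, 76.5]
eef_rot: [-1.145, -2.126, -0.474]
wrist_force: [0.3, -0.1, 0.2]
gripper_width: 0.0
gripper_force: 0.3
```

```bash
python3 ck.py; cd pics; python3 -c "
import cv2
cv2.imwrite('c3.png',cv2.resize(cv2.imread('last_side.png')[190:310,300:460],(800,600),interpolation=cv2.INTER_CUBIC))"
```

```text
t 15.625 rack [-7.  57.1 76.1] q [-0.36  0.91  0.2   1.52  0.43  0.48] w [ 0.3 -0.1  0.2] grip 0.03135181800676022
axes in rack cols x,y,z
 [[ 0.711 -0.002  0.703]
 [ 0.001 -1.    -0.003]
 [ 0.703  0.003 -0.711]]
side 788 normal [ 0.983 -0.005 -0.182] tilt deg 100.5 mean [  8.6 118.1 130.3] lo [-2.5 56.3 72.2] hi [ 20.1 174.5 183.3]
```

View pics/c3.png

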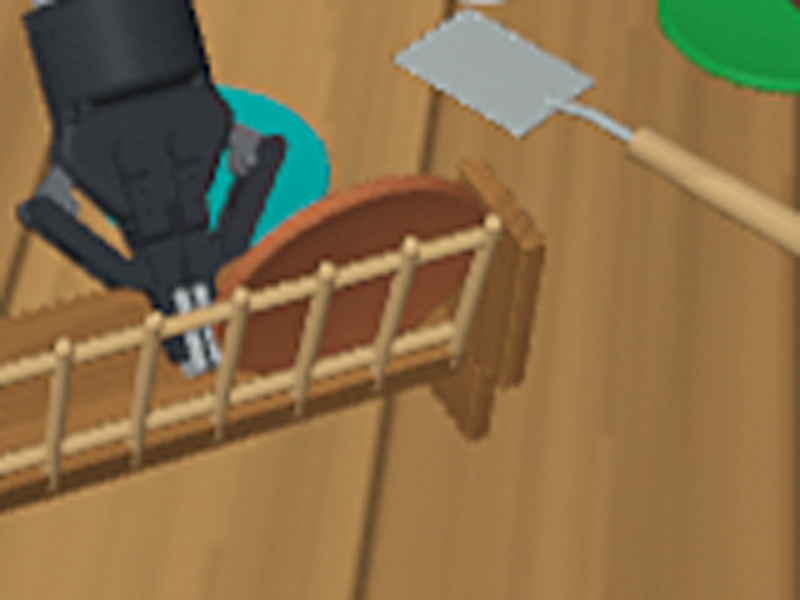

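>>> arm_command(targets=[{"offset": [0, -0.01, 0], "rotation": [0, 0, 0], "hand": -1}, {"offset": [0, -0.01, 0], "rotation": [0, 0, 0], "hand": -1}, {"offset": [0, -0.01, 0], "rotation": [0, 0, 0], "hand": -1}, {"offset": [0, 0, 0], "rotation": [0, 0, 0], "hand": -1}])

```text
clock: 16.18
ee_pos: [516.1, 25.4, 76.6]
eef_rot: [-1.146, -2.127, -0.477]
wrist_force: [4.0, 3.6, -0.4]
gripper_width: -0.1
gripper_force: 2.5
```

>>> arm_command(targets=[{"offset": [0, -0.008, 0], "rotation": [0, 0, 0], "hand": -1}, {"offset": [0, 0, 0], "rotation": [0, 0, 0], "hand": -1}])

```text
clock: 16.42
ee_pos: [515.9, 25.2, 76.6]
eef_rot: [-1.146, -2.128, -0.478]
wrist_force: [6.6, 4.3, -0.5]
gripper_width: 0.0
gripper_force: 3.5
```

```bash
python3 ck.py
```

```text
t 16.425 rack [-7.3 59.5 76.2] q [-0.36  0.91  0.19  1.52  0.43  0.47] w [ 6.6  4.3 -0.5] grip 0.03490266240274108
axes in rack cols x,y,z
 [[ 0.712 -0.003  0.702]
 [ 0.002 -1.    -0.006]
 [ 0.702  0.006 -0.712]]
side 784 normal [ 0.984 -0.008 -0.179] tilt deg 100.3 mean [  8.4 119.6 130.2] lo [-2.7 56.9 70.9] hi [ 19.8 173.6 182.8]
```

>>> arm_command(targets=[{"offset": [0, 0.02, 0], "rotation": [0, 0, 0], "hand": -1}, {"offset": [0, 0.06, 0], "rotation": [0, 0, 0], "hand": -1}, {"offset": [0, 0.1, -0.1], "rotation": [0, 0, 0], "hand": -1}, {"offset": [0, 0, -0.4], "rotation": [0, 0, 0], "hand": -1}, {"offset": [0, 0, -0.4], "rotation": [0, 0, 0], "hand": -1}, {"offset": [0, 0, 0], "rotation": [0, 0, 0], "hand": -1}])

```text
clock: 17.23
ee_pos: [565.7, -20.0, 141.7]
eef_rot: [-1.147, -2.129, -0.475]
wrist_force: [0.4, 0.3, -0.9]
gripper_width: -0.1
gripper_force: 0.0
```

```bash
python3 - <<'E'
from ck import *
from scipy.optimize import least_squares
s=saucer("side"); saucer("scene"); saucer("wrist")
s=vision.snapshot("wrist"); save(s,"w3")
E
```

```text
side 795 normal [ 0.984 -0.006 -0.181] tilt deg 100.4 mean [  8.6 119.6 130.1] lo [-2.7 59.2 70.8] hi [ 19.9 173.9 183. ]
scene few 47
wrist 28080 normal [ 0.982  0.007 -0.189] tilt deg 100.9 mean [  2.3 118.6 139.8] lo [-9.8 60.  68.6] hi [ 13.4 179.  185. ]
```

View pics/w3.png

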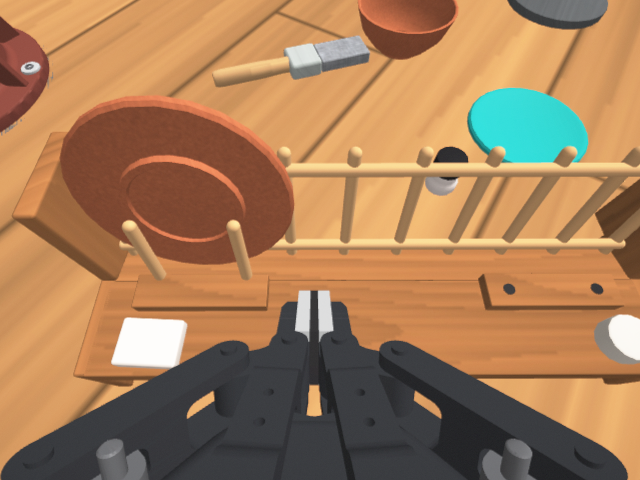

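The wrist picture shows the saucer standing behind both front tines (columns 140 and 237), against the end wall. Its foot (column 185) is centred between the tines, its middle is at about y = 119.5 mm, and the hand is clear.

```bash
python3 -c "
from rig import env
print(env.finish_job())"
```

```text
the job is handed in; nothing more can be done
None
```

The saucer was tipped up onto the rear tines, rolled to the near end and left standing between the front and rear tines against the end wall (middle measured within about 1 mm of the seat along the rack); the job is handed in at about 17 s, and no verdict was returned.

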